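Unstack welding supplies: tins to their dishes, cartons down the lane in order

TASK

Take the two stacks of welding supplies apart: stand the red tin, the green tin and the white-capped tub each upright in the steel dish whose floor has its colour. Load the two cartons into the sloped roller lane, long side across it, so that they slide down: the blue carton first, against the red stop, and the yellow one behind it, touching it. Do not knock over or shove aside the standing scribing gauge, and leave everything released and at rest.

Things in the scene. Friction and masses are not known exactly. Their poses are not given: they have to be found in the camera images.
- carton_blue: Blue cardboard carton, 62 mm (its x) by 96 mm (its y) by 45 mm high, with a tan band and a white stripe round it near its ends; about 250 g, rigid. Origin at the centre of its underside, z up. At the start it stands on the table as the bottom of one stack, with one of the tins centred on its top; grip it across its 62 mm.
- carton_yellow: Yellow cardboard carton, same size, make and origin as the blue one; the bottom of the other stack, with the other tin on its top.
- tin_red: Steel tin with red lid and red band, diameter 56 mm, 40 mm high; origin at the centre of its underside, z up. Round, weighs about 150 g. At the start it stands on one of the two cartons (either), and the white-capped tub stands on its lid.
- tin_green: Steel tin with green lid and green band, diameter 56 mm, 40 mm high; origin at the centre of its underside, z up. Round, weighs about 150 g. At the start it stands on the other carton.
- tub_white: Small clear tub with a white screw cap, diameter 40 mm, 40 mm high; origin at the centre of its underside, z up. Round, weighs about 60 g. At the start it stands on the red tin.
- dish_red: Round steel dish fixed to the table with a red floor: inner diameter 80 mm, outer 86 mm, floor 3 mm above the table, rim 8 mm above the table. Origin at the centre of its underside, on the table. Place of the red tin. The three dishes change places among themselves.
- dish_green: Round steel dish with a green floor, otherwise as the red one. Place of the green tin.
- dish_white: Smaller round steel dish with a white floor: inner diameter 64 mm, outer 70 mm, heights as the red one. Place of the white-capped tub.
- lane: Fixed sloped lane, free-turning rollers, green rails, red stop at its low end. Origin on the table below the stop's foot, mid-width; x level along it to the high end, y across, z up. Surface 22 mm over the table at x = 0, rising 0.26 rad to 89 mm at the open end x = 251. Width inside 112, outside 130; rails 22, stop 38 mm over the surface. A carton let go in it slides down till it meets something.
- gauge: Bystander: a scribing gauge, round steel foot 66 mm in diameter, thin steel post with a brass clamp and a needle reaching 52 mm out from the post, 147 mm high, loose. Origin at the centre of its underside. It must stay standing where it is (a nudge under 20 mm is forgiven).
Things that resemble listed ones, but are neither listed nor needed, are in the scene too. What is shaped like the dish_red but purple is not meant. Of the things that look like the carton_yellow, take the one that is nearest to the robot's base at the start.

How it is judged:
By the outcome, as a careful person would: the job done as asked, in the order asked, and still so for the second after the job is handed in, with the robot touching nothing.
It also fails if it takes over 128 s, if anything falls off the work surface, if the arm or the gripper's body presses on something with over 40 N, if the wrist force passes 120 N, or if a joint passes its speed limit or range.

ROBOT

A 6-joint arm with a two-finger parallel gripper is mounted at the origin on the work surface. World frame = base frame: x ahead of the robot, y to its left, z up, the work surface at z = 0. Lengths are in m, angles in degrees, forces in N, time in s.
With the tool pointing down it reaches from about 0.4 to 0.825 m from the base axis. Payload 7 kg.
Tool frame: the origin (TCP) lies midway between the tips of the shut fingers; the grasp point (between the pads) lies 19 mm behind it; z points along the fingers, x is the direction in which the jaws open and shut, and the axes are right-handed (so a half turn about z gives the same grasp; the last joint's range is limited). The gripper opens to 88 mm and grips with 3 to 60 N. Pads are 19 mm wide; open, the fingers measure 130 mm over their backs; the gripper's body (78 mm by 193 mm) begins 47 mm behind the grasp point.
Start: joints at [16.507, 20.546, 0.682, 0, -70.136, -16.507], TCP at [0.675, -0, 0.187] pointing down, gripper open.
Joint ranges: [-176.03, 176.03], [-82.01, 121.73], [-58.28, 71.71], [-173.87, 95.51], [-174.79, -0.11], [-173.66, 173.66]. Speed limits (degrees/s): [136.94, 136.94, 172.46, 180, 180, 180].

INTERFACE

Orientations are given as [roll, pitch, yaw] about the fixed x, y, z axes, in that order (R = Rz(yaw) Ry(pitch) Rx(roll)).
In Python, from plant import * gives the robot as it stands. The module is installed in compiled form; this text tells all that it offers.
- The arm moves only by the shell command python3 -m pendant 'ROWS' [OPENING]. ROWS is JSON, a list that holds one entry, the list of rows, each a list of 6 numbers: the shift along the world's x, y, z in mm, then the turn, a rotation vector about the world's x, y, z in degrees. A call has 1 to 10 rows; each row is the pose to reach, as a shift and turn from the pose commanded when the call began; what a row does not reach only later rows make up. A row lasts 1/8 s, in which the tool goes at most 62.5 mm and 10.7 degrees, less where a joint would pass 70% of its speed; a pose out of reach is approached as far as the arm can. A call with a gripper value outside its range is refused whole. OPENING is the closure, from -1 (fully open) to 1 (shut), set as the call begins (- or left out, the last holds). The fingers move at their own pace and stop on an object; the grip force is fixed at half the most. Time passes only in rows, so rows that repeat a pose let the fingers close. It gives the time, the measured TCP pose, the force and the opening at its end, in the units of the state.
- get_obs(): the state, without advancing time (a new reading comes with each control period).
- snapshot(name): name is "scene" or "side" or "wrist"; returns a dict with "pixels" (420x560x3 uint8, red, green, blue), "depth" (420x560 float32, m along the optical axis (not along the pixel's ray), 0 where there is no reading), "fx", "fy", "cx", "cy" (pixels), "pose" (4x4, takes a point from camera to world coordinates); the wrist camera has in their place "tool_from_camera" (4x4, takes a point from camera to tool coordinates, whose origin is the TCP and whose axes are the tool frame's). Camera axes: x right, y down, z forward; pixel columns grow to the right and rows downward; lengths in m; the calibration is good to about 2 mm. A picture is of the moment at which its call begins: read the wrist's pose just before it.
- close_job(): hands the job in, once; it reports no verdict.
The state is a dict: "clock": time; "joint_pos": joint angles; "qvel": joint speeds; "tau": joint torques, N m; "tool_pos": TCP position; "orientation": TCP orientation; "force": force on the tool from outside, world axes, zero at the start; "moment": the same for the moment, N m; "opening": finger opening in m.
Only numpy, scipy, OpenCV 4.12 (cv2) and the standard library are available. Lean on these libraries where they do the work, as an engineer would, in place of code of your own. Each camera call takes 0.05 s, during which the arm holds its last target. There are 200 camera calls.

## Working session

There is one attempt and no reset: what is moved stays moved. The work goes in short steps, Python scripts to look and compute and a shell command to move; the robot and the scene stay as the last step left them, time stands still between calls to the robot, and variables do not carry over. Pictures are saved under pics/ and viewed, about 12 in all and at most 16, crops included, and the job is handed in when it is done.

```bash
mkdir -p pics; cat > h.py <<'E'
from plant import *
import numpy as np, cv2, pickle
from scipy.spatial.transform import Rotation as R
def snap(n,save=None):
    o=get_obs(); s=snapshot(n)
    if n=="wrist":
        T=np.eye(4); T[:3,:3]=R.from_euler('xyz',o["orientation"],degrees=True).as_matrix(); T[:3,3]=o["tool_pos"]
        s["pose"]=T@s["tool_from_camera"]
    if save: cv2.imwrite(f"pics/{save}.png",s["pixels"][:,:,::-1]); pickle.dump(s,open(f"pics/{save}.pkl","wb"))
    return s
def load(n): return pickle.load(open(f"pics/{n}.pkl","rb"))
def cloud(s):
    v,u=np.mgrid[:420,:560]; d=s["depth"]
    P=np.stack([(u-s["cx"])/s["fx"]*d,(v-s["cy"])/s["fy"]*d,d],-1)
    return P@s["pose"][:3,:3].T+s["pose"][:3,3]
def ray(s,u,v,z):
    "pixel -> point on plane z"
    d=s["pose"][:3,:3]@np.array([(u-s["cx"])/s["fx"],(v-s["cy"])/s["fy"],1]); c=s["pose"][:3,3]
    return c+d*(z-c[2])/d[2]
E
python3 - <<'E'
from h import *
for n in("scene","side","wrist"):
    s=snap(n,n+"0"); print(n,s["pose"].round(3).tolist(),s["fx"])
print(get_obs())
E
```

```text
scene [[-0.287, 0.783, -0.552, 1.197], [0.958, 0.239, -0.159, 0.139], [0.008, -0.574, -0.819, 1.033], [0.0, 0.0, 0.0, 1.0]] 392.123162121426
side [[0.978, -0.109, 0.177, 0.344], [-0.207, -0.584, 0.785, -1.097], [0.018, -0.804, -0.594, 0.857], [0.0, 0.0, 0.0, 1.0]] 434.2018391492024
wrist [[-1.0, 0.0, -0.003, 0.673], [-0.0, 0.967, 0.253, -0.068], [0.003, 0.253, -0.967, 0.384], [0.0, 0.0, 0.0, 1.0]] 364.7227729756207
{'clock': 0.15, 'joint_pos': array([ 1.65079052e+01,  2.05846358e+01,  6.46652025e-01, -1.45747512e-02,
       -7.01362585e+01, -1.65064763e+01]), 'qvel': array([-0.04093936, -0.15563725,  0.04957651, -0.01024587,  0.01309131,
        0.01298819]), 'tau': array([ 1.39394037e-04, -5.83274567e+01,  2.93289685e+01,  7.00122759e+00,
        8.75052094e-03, -9.76538854e-05]), 'tool_pos': array([ 6.74583256e-01, -1.96010383e-05,  1.86014742e-01]), 'orientation': array([-1.79992042e+02, -7.50759011e-02,  1.79996463e+02]), 'force': array([-0.24798948, -0.19174079, -0.36947842]), 'moment': array([ 0.01973864, -0.03127843, -0.03770827]), 'opening': 0.08754752379913094}
```

View pics/scene0.png

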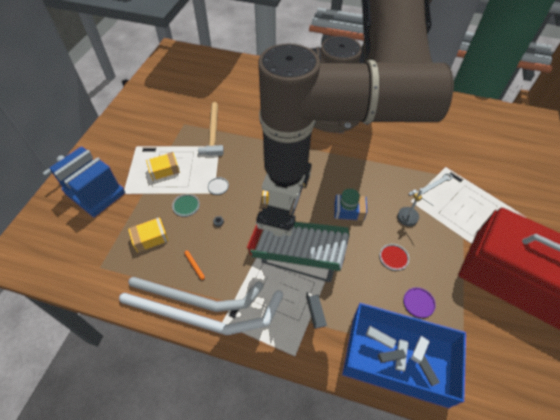

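View pics/side0.png

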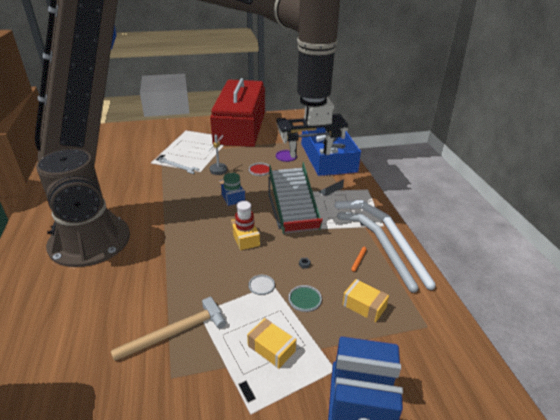

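The scene view shows the blue carton with the green tin at (350,205), the gauge at (408,215), the lane at (300,245) with its stop on the left at (253,238), and the red dish at (394,257). The green dish is at (186,205), the white dish at (218,186), and the purple decoy at (419,303).

There are three yellow cartons in the side view: (246,232) under the red tin and tub, and loose ones at (272,342) and (366,300). I'll measure them all.

```bash
python3 - <<'E'
from h import *
def blobs(n,name,lo,hi,zr,amin=25):
    s=load(n);P=cloud(s);h=cv2.cvtColor(s["pixels"],cv2.COLOR_RGB2HSV)
    m=cv2.inRange(h,np.array(lo),np.array(hi))
    m[(P[...,2]<zr[0])|(P[...,2]>zr[1])|(s["depth"]==0)]=0
    k,l,st,c=cv2.connectedComponentsWithStats(m)
    for i in range(1,k):
        if st[i,4]<amin: continue
        q=P[l==i]
        if abs(q[:,1]).max()>.7: continue
        print(n,name,st[i,4],c[i].round(),"min",np.percentile(q,3,0).round(3),"max",np.percentile(q,97,0).round(3),"med",np.median(q,0).round(3))
for n in("scene0","side0"):
    blobs(n,"yellow",(18,120,90),(32,255,255),(.005,.07))
    blobs(n,"blue",(100,120,40),(125,255,255),(.01,.06))
    blobs(n,"green",(55,70,30),(95,255,255),(-.01,.13))
    blobs(n,"red",(0,150,60),(6,255,255),(-.01,.13))
    blobs(n,"red2",(172,120,60),(180,255,255),(-.01,.13))
    blobs(n,"white",(0,0,170),(180,60,255),(.1,.14),15)
E
```

```text
scene0 yellow 393 [161. 166.] min [ 0.441 -0.514  0.009] max [ 0.507 -0.45   0.05 ] med [ 0.478 -0.481  0.045]
scene0 yellow 28 [267. 197.] min [ 0.485 -0.109  0.01 ] max [ 0.498 -0.101  0.051] med [ 0.494 -0.105  0.036]
scene0 yellow 46 [163. 228.] min [ 0.671 -0.388  0.007] max [ 0.716 -0.349  0.051] med [ 0.699 -0.364  0.046]
scene0 yellow 544 [149. 234.] min [ 0.69  -0.432  0.009] max [ 0.76  -0.363  0.05 ] med [ 0.729 -0.396  0.046]
scene0 yellow 49 [132. 239.] min [ 0.73  -0.466  0.005] max [ 0.776 -0.416  0.05 ] med [ 0.759 -0.432  0.045]
scene0 blue 143 [349. 213.] min [0.463 0.129 0.012] max [0.485 0.179 0.05 ] med [0.478 0.155 0.033]
scene0 blue 1165 [424. 341.] min [0.782 0.253 0.012] max [0.907 0.487 0.059] med [0.783 0.432 0.036]
scene0 blue 711 [394. 383.] min [0.84  0.231 0.012] max [0.939 0.478 0.059] med [0.938 0.348 0.037]
scene0 green 189 [350. 196.] min [0.429 0.125 0.08 ] max [0.476 0.167 0.089] med [0.454 0.146 0.085]
scene0 green 320 [185. 204.] min [ 0.547 -0.385  0.002] max [ 0.61  -0.323  0.009] med [ 0.578 -0.354  0.005]
scene0 green 32 [348. 207.] min [0.4
[... 2284 characters left out ...]
.38   0.   ] max [ 0.612 -0.318  0.007] med [ 0.58  -0.351  0.003]
side0 red 114 [259. 169.] min [ 0.543  0.294 -0.001] max [0.603 0.344 0.007] med [0.573 0.319 0.003]
side0 red 61 [243. 219.] min [ 0.436 -0.103  0.002] max [0.486 0.049 0.086] med [ 0.455 -0.092  0.084]
side0 red 256 [302. 224.] min [ 0.582 -0.103  0.024] max [ 0.689 -0.092  0.059] med [ 0.635 -0.098  0.045]
side0 red 36 [245. 227.] min [ 0.438 -0.105  0.055] max [ 0.481 -0.089  0.065] med [ 0.461 -0.1    0.06 ]
side0 white 85 [243. 206.] min [ 0.443 -0.096  0.121] max [ 0.477 -0.06   0.127] med [ 0.459 -0.079  0.124]
side0 white 250 [368. 361.] min [ 0.574 -0.664  0.127] max [ 0.677 -0.621  0.132] med [ 0.624 -0.642  0.13 ]
```

```bash
python3 - <<'E'
import cv2,numpy as np
a=cv2.imread("pics/side0.png")[140:320,190:400]; b=cv2.imread("pics/wrist0.png")
a=cv2.resize(a,None,fx=2.2,fy=2.2,interpolation=2)[:396]; b=cv2.resize(b,(338,254))
c=np.zeros((396,800,3),np.uint8); c[:,:462]=a; c[:254,462:]=b; cv2.imwrite("pics/c1.png",c)
E
```

```text
(no output)
```

View pics/c1.png

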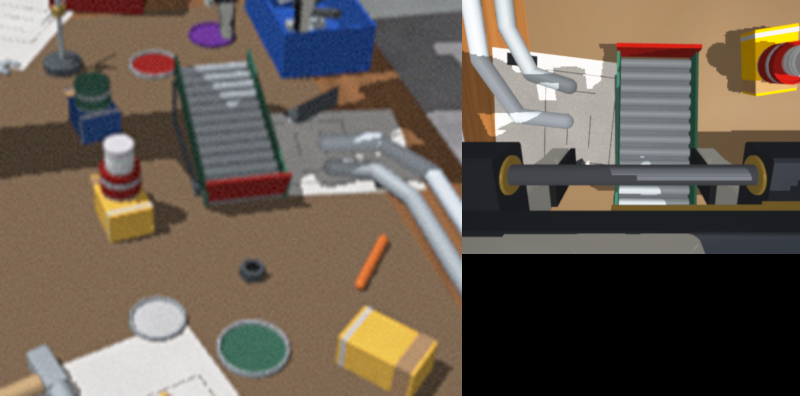

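The nearest yellow carton is the one in the side view at (246,238), under the red tin and tub. It is about 0.47 m from the base, against 0.68 and 0.83 m for the loose ones, so it is the one meant. The purple disc at (419,303) is a decoy. Next are the white dish, the gauge and the carton headings.

```bash
python3 - <<'E'
from h import *
for n in("scene0","side0"):
    s=load(n);P=cloud(s)
    def show(name,box,z):
        m=(P[...,2]>z[0])&(P[...,2]<z[1])&(P[...,0]>box[0])&(P[...,0]<box[1])&(P[...,1]>box[2])&(P[...,1]<box[3])
        q=P[m]
        if len(q)<5: print(n,name,len(q));return
        print(n,name,len(q),"min",np.percentile(q,2,0).round(3),"max",np.percentile(q,98,0).round(3),"rect",cv2.minAreaRect((q[:,:2]*1000).astype(np.float32)))
    show("gauge foot",(.38,.56,.22,.46),(.008,.03))
    show("gauge up",(.38,.56,.2,.46),(.06,.16))
    show("yel",(.38,.54,-.2,-.01),(.012,.05))
    show("blue",(.37,.54,.06,.24),(.012,.05))
    show("railtop",(.55,.75,-.15,.2),(.03,.12))
    show("hammer",(.35,.6,-.45,-.2),(.012,.08))
    u,v=((218,186) if n[1]=="c" else (262,285)); print("whitedish",ray(s,u,v,.004).round(3),P[v,u].round(3))
E
```

```text
scene0 gauge foot 379 min [0.389 0.281 0.008] max [0.557 0.365 0.027] rect ((478.0984191894531, 348.5479736328125), (188.15399169921875, 185.167236328125), 79.79621124267578)
scene0 gauge up 128 min [0.393 0.324 0.067] max [0.442 0.375 0.15 ] rect ((423.67205810546875, 345.1979675292969), (78.84798431396484, 23.997905731201172), 44.89323043823242)
scene0 yel 66 min [ 0.481 -0.122  0.013] max [ 0.499 -0.101  0.049] rect ((489.7174987792969, -111.99581909179688), (20.106664657592773, 21.081951141357422), 7.3194451332092285)
scene0 blue 439 min [0.414 0.106 0.013] max [0.487 0.203 0.05 ] rect ((448.37579345703125, 154.70655822753906), (65.78179931640625, 95.98149108886719), 11.446008682250977)
scene0 railtop 3254 min [ 0.58  -0.095  0.032] max [0.7   0.165 0.102] rect ((639.8639526367188, 34.18138122558594), (270.8335876464844, 128.917236328125), 89.10621643066406)
scene0 hammer 201 min [ 0.35  -0.449  0.012] max [ 0.599 -0.226  0.05 ] rect ((492.3970947265625, -339.3350830078125), (304.01483154296875, 175.19688415527344), 29.415685653686523)
whitedish [ 0.477 -0.282  0.004] [ 0.478 -0.
[... 409 characters left out ...]
.496 -0.042  0.049] rect ((461.1082763671875, -81.56685638427734), (63.11639404296875, 104.4900131225586), 8.861927032470703)
side0 blue 314 min [0.41  0.101 0.013] max [0.486 0.189 0.048] rect ((447.84429931640625, 151.20545959472656), (63.74779510498047, 103.07840728759766), 13.115816116333008)
side0 railtop 2219 min [ 0.577 -0.101  0.031] max [0.697 0.155 0.095] rect ((636.5234375, 30.71210479736328), (269.9100646972656, 125.95140075683594), 89.70199584960938)
side0 hammer 168 min [ 0.35  -0.448  0.014] max [ 0.598 -0.229  0.047] rect ((495.7744140625, -355.48590087890625), (304.99908447265625, 144.7943115234375), 27.291231155395508)
whitedish [ 0.478 -0.285  0.004] [ 0.478 -0.287  0.006]
```

```bash
python3 -m pendant '[[[-50,-20,0,0,0,0],[-100,-40,0,0,0,0],[-150,-60,0,0,0,0],[-190,-75,0,0,0,0],[-214,-79,0,0,0,0],[-214,-79,0,0,0,0],[-214,-79,-30,0,0,0],[-214,-79,-60,0,0,0],[-214,-79,-92,0,0,0],[-214,-79,-92,0,0,0]]]' -1; python3 - <<'E'
from h import *
s=snap("wrist","w1")
E
```

```text
clock: 1.4
tool_pos: [0.4596, -0.0792, 0.0928]
orientation: [-179.9, -0.3, 180.0]
force: [0.4, -0.6, 0.1]
opening: 0.0873
```

View pics/w1.png

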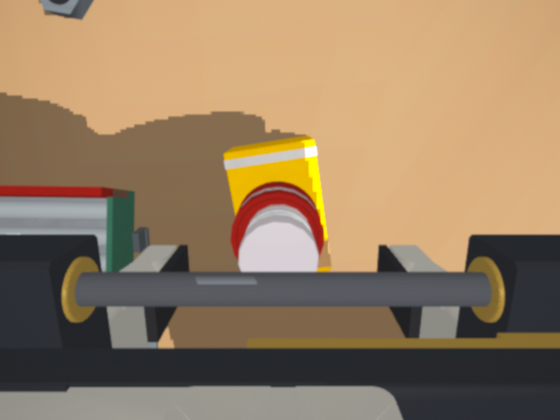

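The tub at (278,250) is centred between the fingers on the red tin, so I'll grip it and carry it to the white dish.

```bash
python3 -m pendant '[[[0,0,0,0,0,0],[0,0,0,0,0,0],[0,0,0,0,0,0],[0,0,0,0,0,0],[0,0,0,0,0,0],[0,0,20,0,0,0],[0,0,50,0,0,0],[4,-45,50,0,0,0],[9,-100,50,0,0,0],[14,-155,50,0,0,0]]]' 1
python3 -m pendant '[[[3,-35,0,0,0,0],[4,-49,0,0,0,0],[4,-49,0,0,0,0],[4,-49,-40,0,0,0],[4,-49,-80,0,0,0],[4,-49,-110,0,0,0],[4,-49,-122,0,0,0],[4,-49,-128,0,0,0],[4,-49,-130,0,0,0],[4,-49,-130,0,0,0]]]'
python3 - <<'E'
from h import *
snap("side","s2");snap("scene","c2")
a=cv2.imread("pics/s2.png")[230:330,200:340];b=cv2.imread("pics/c2.png")[130:230,150:290]
cv2.imwrite("pics/m2.png",cv2.resize(np.hstack([a,b]),None,fx=2.8,fy=2.8,interpolation=2))
E
```

```text
clock: 2.7
tool_pos: [0.4753, -0.2354, 0.1451]
orientation: [-180.0, 0.0, -179.9]
force: [0.9, 0.9, 0.2]
opening: 0.0005
clock: 3.95
tool_pos: [0.4796, -0.2831, 0.0156]
orientation: [-180.0, 0.1, -180.0]
force: [0.7, 0.7, 0.0]
opening: 0.0004
```

View pics/m2.png

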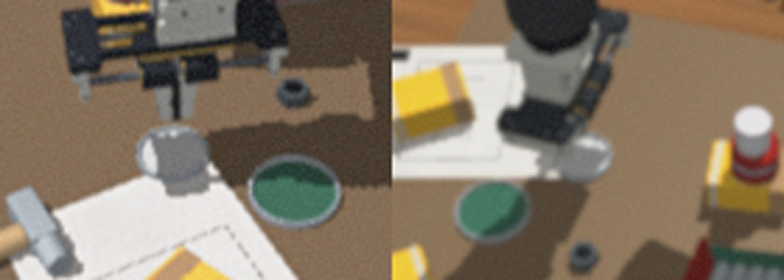

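The grip missed: the opening is 0 and the tub still stands on the red tin. I'll check where the fingertips really are and whether the stack moved.

```bash
python3 - <<'E'
from h import *
o=get_obs();print(o["tool_pos"],o["opening"],o["clock"])
s=load("s2");P=cloud(s)
def proj(s,p):
    q=np.linalg.inv(s["pose"])@np.r_[p,1];return (q[0]/q[2]*s["fx"]+s["cx"],q[1]/q[2]*s["fy"]+s["cy"])
print("tcp px side",proj(s,o["tool_pos"]), "scene",proj(load("c2"),o["tool_pos"]))
for v in range(255,285,3): print(v,P[v,258:270:3].round(3).tolist())
w=load("w1");print("w1 tcp px",proj(w,[.4596,-.0792,.0928]),"grasp",proj(w,[.4596,-.0792,.112]))
for n in("s2","c2"):
    t=load(n);Q=cloud(t);h=cv2.cvtColor(t["pixels"],cv2.COLOR_RGB2HSV)
    m=(Q[...,2]>.115)&(Q[...,2]<.135)&(abs(Q[...,1]+.08)<.06)&(abs(Q[...,0]-.46)<.06);q=Q[m]
    print(n,len(q),np.percentile(q,3,0).round(3),np.percentile(q,97,0).round(3))
Q=cloud(w);m=(Q[...,2]>.11)&(Q[...,2]<.14);m&=(abs(Q[...,1]+.08)<.08)&(abs(Q[...,0]-.46)<.03);q=Q[m];print("wrist cap",len(q),np.percentile(q,3,0).round(3),np.percentile(q,97,0).round(3))
E
```

```text
[ 0.4795123  -0.2831526   0.01555432] 0.00048480241256270286 4.05
tcp px side (np.float64(262.47657929114945), np.float64(281.4170427673392)) scene (np.float64(217.00708877937308), np.float64(184.39326302026646))
255 [[0.463, -0.322, 0.148], [0.471, -0.319, 0.144], [0.479, -0.312, 0.136], [0.485, -0.32, 0.142]]
258 [[0.463, -0.323, 0.139], [0.47, -0.319, 0.134], [0.483, -0.291, 0.107], [0.485, -0.321, 0.133]]
261 [[0.463, -0.318, 0.125], [0.47, -0.319, 0.124], [0.482, -0.293, 0.098], [0.49, -0.295, 0.099]]
264 [[0.467, -0.295, 0.092], [0.475, -0.292, 0.089], [0.483, -0.292, 0.086], [0.491, -0.291, 0.085]]
267 [[0.467, -0.292, 0.079], [0.474, -0.294, 0.079], [0.483, -0.291, 0.075], [0.49, -0.293, 0.076]]
270 [[0.466, -0.294, 0.07], [0.474, -0.294, 0.069], [0.482, -0.292, 0.066], [0.49, -0.294, 0.066]]
273 [[0.466, -0.294, 0.06], [0.483, -0.238, 0.003], [0.492, -0.236, -0.001], [0.5, -0.236, -0.002]]
276 [[0.472, -0.253, 0.008], [0.481, -0.252, 0.006], [0.489, -0.254, 0.006], [0.496, -0.258, 0.008]]
279 [[0.471, -0.258, 0.002], [0.479, -0.261, 0.003], [0.487, -0.265, 0.005], [0.495, -0.263, 0.002]]
282 [[0.469, -0.27, 0.002], [0.478, -0.269, -0.001], [0.485, -0.276, 0.005], [0.493, -0.275, 0.003]]
w1 tcp px (np.float64(279.3139562968198), np.float64(236.12944216158402)) grasp (np.float64(279.2089283445246), np.float64(248.0854681752196))
s2 38 [ 0.441 -0.094  0.115] [ 0.455 -0.065  0.126]
c2 134 [ 0.444 -0.092  0.117] [ 0.48  -0.058  0.13 ]
wrist cap 3782 [ 0.443 -0.097  0.116] [ 0.477 -0.073  0.126]
```

```bash
python3 - <<'E'
from h import *
for n,t in(("side0",[.6746,0,.186]),("scene0",[.6746,0,.186]),("s2",[.4795,-.2832,.0156]),("c2",[.4795,-.2832,.0156])):
    s=load(n);Q=cloud(s);m=(abs(Q[...,0]-t[0])<.08)&(abs(Q[...,1]-t[1])<.02)&(Q[...,2]>max(.015,t[2]-.06))&(Q[...,2]<t[2]+.25)
    q=Q[m]-t;print(n,len(q),"zrel",np.percentile(q[:,2],[0,1,3,10]).round(3))
    k=q[:,2]<.06; print(" tips x",np.histogram(q[k,0],8,(-.08,.08))[0],"y",np.percentile(q[k,1],[3,97]).round(3) if k.any() else '')
E
```

```text
side0 630 zrel [0.039 0.043 0.046 0.056]
 tips x [ 9 29  0  0  0  0 43  0] y [-0.013  0.008]
scene0 826 zrel [0.042 0.049 0.056 0.149]
 tips x [ 0  1  0  0  0  0 27  0] y [-0.01   0.012]
s2 640 zrel [0.039 0.043 0.047 0.06 ]
 tips x [ 0  0  0 37 30  0  0  0] y [-0.013 -0.001]
c2 483 zrel [0.047 0.05  0.057 0.149]
 tips x [ 0  0  0  3 13  0  0  0] y [0.005 0.013]
```

In both cameras the real fingertips sit about 40 mm above the reported TCP, open or shut, while x and y agree. At the grasp they were therefore around z 0.133, above the tub's top at 0.125, which explains the miss. I'll apply a -40 mm correction in z and retry the grasp.

```bash
python3 -m pendant '[[[0,0,60,0,0,0],[0,0,120,0,0,0],[0,0,140,0,0,0],[-5,55,140,0,0,0],[-10,110,140,0,0,0],[-15,165,140,0,0,0],[-18,200,140,0,0,0],[-18,206,140,0,0,0],[-18,206,140,0,0,0],[-18,206,120,0,0,0]]]' -1
python3 -m pendant '[[[0,0,-30,0,0,0],[0,0,-60,0,0,0],[0,0,-76,0,0,0],[0,0,-82,0,0,0],[0,0,-82,0,0,0]]]'
python3 -m pendant '[[[0,0,0,0,0,0],[0,0,0,0,0,0],[0,0,0,0,0,0],[0,0,0,0,0,0],[0,0,0,0,0,0],[0,0,0,0,0,0]]]' 1
```

```text
clock: 5.3
tool_pos: [0.4624, -0.0776, 0.1359]
orientation: [180.0, 0.2, 180.0]
force: [-0.5, 0.8, 0.0]
opening: 0.0867
clock: 5.92
tool_pos: [0.461, -0.0777, 0.0527]
orientation: [-180.0, -0.0, 179.9]
force: [0.8, 0.4, 0.8]
opening: 0.0878
clock: 6.68
tool_pos: [0.4611, -0.077, 0.0528]
orientation: [180.0, 0.0, -180.0]
force: [0.3, -0.6, 0.4]
opening: 0.0394
```

```bash
python3 -m pendant '[[[0,0,20,0,0,0],[0,0,50,0,0,0],[4,-50,50,0,0,0],[9,-105,50,0,0,0],[13,-160,50,0,0,0],[16,-195,50,0,0,0],[17,-206,50,0,0,0],[17,-206,50,0,0,0],[17,-206,0,0,0,0],[17,-206,-50,0,0,0]]]'
python3 -m pendant '[[[0,0,-20,0,0,0],[0,0,-27,0,0,0],[0,0,-30,0,0,0],[0,0,-31,0,0,0],[0,0,-31,0,0,0]]]'
```

```text
clock: 7.92
tool_pos: [0.4787, -0.2819, 0.0026]
orientation: [-180.0, 0.1, -179.9]
force: [0.1, -0.8, -0.4]
opening: 0.0395
clock: 8.55
tool_pos: [0.4786, -0.2831, -0.0274]
orientation: [-180.0, 0.1, -180.0]
force: [0.6, -0.6, -1.1]
opening: 0.0393
```

```bash
python3 -m pendant '[[[0,0,-1,0,0,0],[0,0,-2,0,0,0],[0,0,-2,0,0,0]]]'
python3 -m pendant '[[[0,0,0,0,0,0],[0,0,0,0,0,0],[0,0,0,0,0,0],[0,0,40,0,0,0],[0,0,100,0,0,0],[0,0,130,0,0,0]]]' -0.4
python3 - <<'E'
from h import *
snap("side","s3");snap("wrist","w3");s=load("side0")
a=cv2.imread("pics/s3.png")[180:330,200:350];b=cv2.imread("pics/w3.png")
b=cv2.resize(b,(400,300));cv2.imwrite("pics/m3.png",np.hstack([cv2.resize(a,(300,300)),b]))
for n,x,y in(("s3",.461,-.08),("s3",.478,-.283),("w3",.478,-.283)):
    Q=cloud(load(n));h=(Q[...,2]>.03)&(Q[...,2]<.095)&(abs(Q[...,1]-y)<.045)&(abs(Q[...,0]-x)<.045)
    q=Q[h];k=q[q[:,2]>np.percentile(q[:,2],95)-.008]; print(n,len(k),np.percentile(k,2,0).round(3),np.percentile(k,98,0).round(3))
E
```

```text
clock: 8.93
tool_pos: [0.4784, -0.2832, -0.0292]
orientation: [-180.0, 0.1, -180.0]
force: [-2.7, 2.6, 9.4]
opening: 0.0396
clock: 9.68
tool_pos: [0.4792, -0.2835, 0.1029]
orientation: [-179.9, 0.2, -180.0]
force: [1.2, -0.6, -0.9]
opening: 0.0613
s3 13 [ 0.469 -0.076  0.082] [ 0.481 -0.05   0.087]
s3 142 [ 0.46  -0.303  0.038] [ 0.496 -0.268  0.046]
w3 2196 [ 0.459 -0.303  0.04 ] [ 0.494 -0.267  0.044]
```

View pics/m3.png

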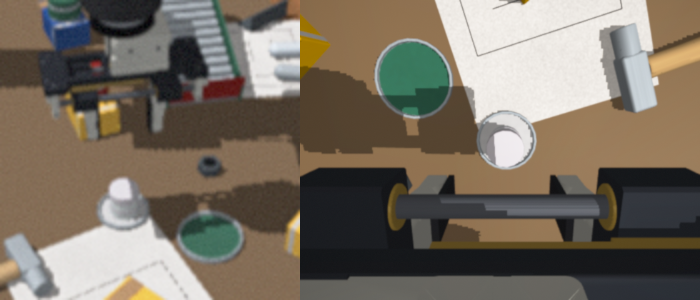

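The tub stands upright in the white dish, at (500,148) in the right-hand crop. Next is the red tin.

```bash
python3 -m pendant '[[[-5,55,0,0,0,0],[-10,110,0,0,0,0],[-15,165,0,0,0,0],[-18,197,0,0,0,0],[-18,203,0,0,0,0],[-18,203,0,0,0,0],[-18,203,-40,0,0,0],[-18,203,-75,0,0,0],[-18,203,-88,0,0,0],[-18,203,-88,0,0,0]]]' -1
python3 -m pendant '[[[0,0,0,0,0,0],[0,0,0,0,0,0],[0,0,0,0,0,0],[0,0,0,0,0,0],[0,0,0,0,0,0],[0,0,20,0,0,0],[0,0,60,0,0,0],[0,0,120,0,0,0],[0,0,120,0,0,0]]]' 1
```

```text
clock: 11.02
tool_pos: [0.4596, -0.0808, 0.0112]
orientation: [-180.0, -0.1, 179.9]
force: [-0.1, -0.2, 0.3]
opening: 0.0877
clock: 12.15
tool_pos: [0.4629, -0.0796, 0.136]
orientation: [179.9, 0.5, -180.0]
force: [0.6, 1.0, -2.3]
opening: 0.0555
```

```bash
python3 -m pendant '[[[14,50,0,0,0,10],[28,100,0,0,0,20],[42,150,0,0,0,30],[56,200,0,0,0,40],[70,250,0,0,0,50],[84,300,0,0,0,60],[98,350,0,0,0,70],[108,385,0,0,0,80],[110,395,0,0,0,90],[110,395,0,0,0,90]]]'
python3 -m pendant '[[[0,0,0,0,0,0]]]'
```

```text
clock: 13.4
tool_pos: [0.569, 0.3152, 0.1296]
orientation: [179.9, -0.1, -90.0]
force: [-0.8, -0.1, -1.2]
opening: 0.0555
clock: 13.52
tool_pos: [0.5694, 0.3141, 0.1309]
orientation: [179.9, -0.1, -90.2]
force: [0.1, -0.9, -2.1]
opening: 0.0557
```

```bash
python3 - <<'E'
from h import *
o=get_obs();print(o["tool_pos"],o["orientation"],o["joint_pos"].round(1))
snap("scene","c4");snap("wrist","w4")
s=load("w4");Q=cloud(s);h=cv2.cvtColor(s["pixels"],cv2.COLOR_RGB2HSV)
m=(cv2.inRange(h,np.array((0,150,60)),np.array((8,255,255)))>0)&(Q[...,2]<.012)&(Q[...,2]>-.01)
q=Q[m];print(len(q),np.percentile(q,2,0).round(3),np.percentile(q,98,0).round(3))
cv2.imwrite("pics/m4.png",np.hstack([cv2.resize(cv2.imread("pics/c4.png")[130:330,270:470],(400,400)),cv2.resize(cv2.imread("pics/w4.png"),(400,300))[:,:,:] if 0 else np.vstack([cv2.resize(cv2.imread("pics/w4.png"),(400,300)),np.zeros((100,400,3),np.uint8)])]))
E
```

```text
[0.56935517 0.31414451 0.13086554] [ 1.79925271e+02 -5.76278456e-02 -9.02356025e+01] [ 46.   20.5  -6.9  -0.  -62.7  43.7]
5414 [0.545 0.277 0.002] [0.606 0.507 0.01 ]
```

View pics/m4.png

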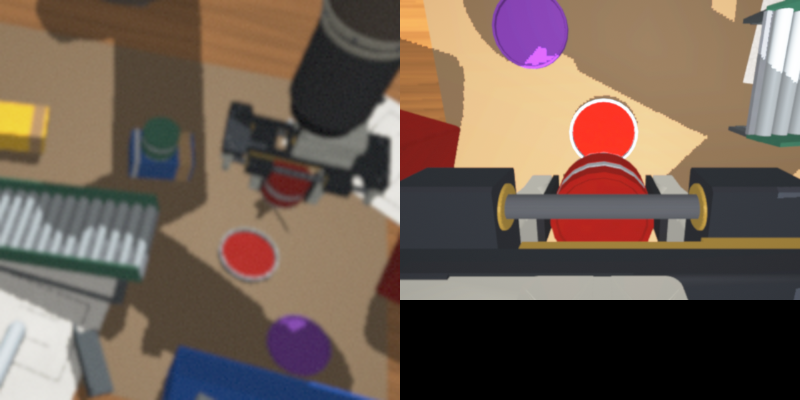

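The red tin hangs upright next to the red dish at (604,130) in the wrist view. The purple disc at (530,30) is left alone. I'll lower the tin.

```bash
python3 -m pendant '[[[5,1,-40,0,0,0],[5,1,-90,0,0,0],[5,1,-130,0,0,0],[5,1,-150,0,0,0],[5,1,-156,0,0,0],[5,1,-159,0,0,0],[5,1,-160,0,0,0],[5,1,-160,0,0,0]]]'
```

```text
clock: 14.62
tool_pos: [0.5754, 0.3164, -0.0273]
orientation: [-179.9, 0.1, -90.0]
force: [-0.1, -0.4, -1.6]
opening: 0.0559
```

```bash
python3 -m pendant '[[[0,0,-1,0,0,0],[0,0,-2,0,0,0],[0,0,-2,0,0,0]]]'
python3 -m pendant '[[[0,0,0,0,0,0],[0,0,0,0,0,0],[0,0,0,0,0,0],[0,0,40,0,0,0],[0,0,100,0,0,0],[0,0,140,0,0,0],[-40,-55,140,0,0,0],[-80,-110,140,0,0,0],[-115,-160,140,0,0,0],[-125,-171,140,0,0,0]]]' -0.8
python3 - <<'E'
from h import *
snap("wrist","w5");snap("scene","c5")
for n,x,y,z in(("w5",.451,.145,.085),("c5",.451,.145,.085),("c5",.574,.315,.043)):
    Q=cloud(load(n));h=(Q[...,2]>z-.008)&(Q[...,2]<z+.006)&(abs(Q[...,1]-y)<.045)&(abs(Q[...,0]-x)<.045)
    k=Q[h]; print(n,len(k),np.percentile(k,2,0).round(3),np.percentile(k,98,0).round(3))
cv2.imwrite("pics/m5.png",np.hstack([cv2.resize(cv2.imread("pics/c5.png")[130:280,320:470],(300,300)),cv2.resize(cv2.imread("pics/w5.png"),(400,300))]))
E
```

```text
clock: 15.0
tool_pos: [0.5752, 0.3162, -0.0295]
orientation: [-180.0, 0.0, -90.0]
force: [-2.1, -1.3, 4.9]
opening: 0.0555
clock: 16.25
tool_pos: [0.4478, 0.1425, 0.1099]
orientation: [180.0, 0.0, -90.1]
force: [0.8, 0.2, 0.4]
opening: 0.079
w5 5858 [0.424 0.122 0.082] [0.475 0.172 0.086]
c5 243 [0.424 0.123 0.079] [0.476 0.172 0.089]
c5 291 [0.544 0.292 0.037] [0.596 0.342 0.047]
```

View pics/m5.png

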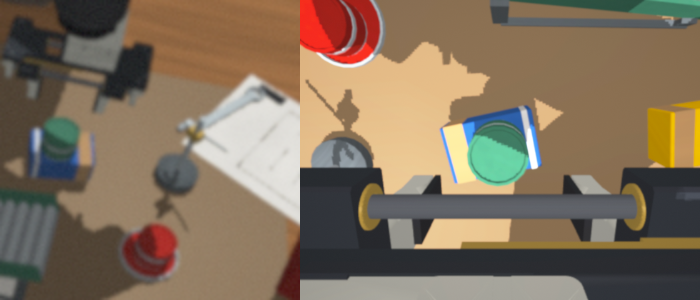

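The red tin stands in the red dish at (152,243) and the gauge is untouched at (178,172). The green tin is next.

```bash
python3 -m pendant '[[[2,5,-30,0,0,0],[2,5,-70,0,0,0],[2,5,-92,0,0,0],[2,5,-97,0,0,0],[2,5,-97,0,0,0]]]' -1
python3 -m pendant '[[[0,0,0,0,0,0],[0,0,0,0,0,0],[0,0,0,0,0,0],[0,0,0,0,0,0],[0,0,0,0,0,0]]]' 1
python3 -m pendant '[[[0,0,20,0,0,0],[0,0,60,0,0,0],[0,0,120,0,0,0],[14,-55,130,0,0,0],[28,-110,130,0,0,0],[42,-165,130,0,0,0],[56,-220,130,0,0,0],[70,-275,130,0,0,0],[84,-330,130,0,0,0],[98,-385,130,0,0,0]]]'
python3 -m pendant '[[[14,-55,0,0,0,0],[28,-100,0,0,0,0],[31,-114,0,0,0,0],[31,-114,0,0,0,0]]]'
```

```text
clock: 16.98
tool_pos: [0.4525, 0.1504, 0.013]
orientation: [-180.0, -0.0, -90.0]
force: [-0.3, 0.3, -0.1]
opening: 0.0877
clock: 17.6
tool_pos: [0.452, 0.1497, 0.0131]
orientation: [-180.0, -0.0, -90.0]
force: [-0.9, -2.1, 5.7]
opening: 0.0554
clock: 18.85
tool_pos: [0.5501, -0.2367, 0.1423]
orientation: [180.0, 0.0, -90.0]
force: [1.0, 0.6, -1.1]
opening: 0.0555
clock: 19.35
tool_pos: [0.5804, -0.3494, 0.1415]
orientation: [179.9, 0.1, -90.1]
force: [-1.0, -0.6, -2.7]
opening: 0.0552
```

```bash
python3 -m pendant '[[[0,-2,-50,0,0,0],[0,-2,-100,0,0,0],[0,-2,-140,0,0,0],[0,-2,-160,0,0,0],[0,-2,-167,0,0,0],[0,-2,-170,0,0,0],[0,-2,-171,0,0,0],[0,-2,-171,0,0,0]]]'
python3 -m pendant '[[[0,0,0,0,0,0],[0,0,0,0,0,0],[0,0,0,0,0,0],[0,0,50,0,0,0],[0,0,110,0,0,0],[0,0,170,0,0,0],[-10,55,180,0,0,0],[-20,110,180,0,0,0],[-30,165,180,0,0,0]]]' -0.8
python3 - <<'E'
from h import *
snap("wrist","w6");snap("side","s6");snap("scene","c6")
for n,x,y,z in(("s6",.579,-.352,.043),("c6",.579,-.352,.043)):
    Q=cloud(load(n));h=(Q[...,2]>z-.008)&(Q[...,2]<z+.006)&(abs(Q[...,1]-y)<.045)&(abs(Q[...,0]-x)<.045)
    k=Q[h]; print(n,len(k),np.percentile(k,2,0).round(3),np.percentile(k,98,0).round(3))
for n in("s6","c6"):
  for name,x,y in(("blue",.448,.153),("yel",.461,-.08)):
    Q=cloud(load(n));m=(Q[...,2]>.036)&(Q[...,2]<.052)&(abs(Q[...,0]-x)<.08)&(abs(Q[...,1]-y)<.08);k=Q[m]
    print(n,name,len(k),cv2.minAreaRect((k[:,:2]*1000).astype(np.float32)) if len(k)>5 else "")
cv2.imwrite("pics/m6.png",cv2.imread("pics/s6.png")[120:400,150:450])
E
```

```text
clock: 20.35
tool_pos: [0.5816, -0.3511, -0.0272]
orientation: [-179.9, -0.0, -90.0]
force: [-0.4, 0.3, -1.9]
opening: 0.0554
clock: 21.48
tool_pos: [0.5506, -0.1847, 0.1522]
orientation: [-179.9, 0.0, -90.0]
force: [1.0, -0.5, 0.6]
opening: 0.0785
s6 312 [ 0.553 -0.378  0.037] [ 0.605 -0.326  0.045]
c6 231 [ 0.555 -0.376  0.037] [ 0.606 -0.323  0.048]
s6 blue 327 ((447.54437255859375, 152.93392944335938), (63.65226745605469, 104.90931701660156), 12.822196006774902)
s6 yel 469 ((460.60687255859375, -80.46694946289062), (62.42290115356445, 101.12239837646484), 9.12488842010498)
c6 blue 548 ((448.8006591796875, 155.24508666992188), (66.56379699707031, 96.29888916015625), 13.507793426513672)
c6 yel 526 ((459.58966064453125, -77.86233520507812), (67.0737075805664, 95.60579681396484), 8.199076652526855)
```

View pics/m6.png

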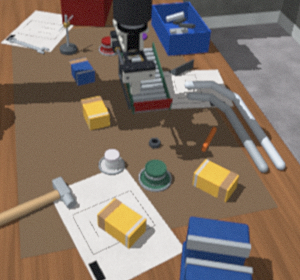

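The green tin is in its dish at (.580,-.351), and both headings agree across views. Next I'll fetch the blue carton (.448,.154, narrow axis about 13°).

```bash
python3 -m pendant '[[[-13,45,0,0,0,-10],[-26,90,0,0,0,-20],[-39,135,0,0,0,-30],[-52,180,0,0,0,-40],[-65,225,0,0,0,-50],[-78,270,0,0,0,-60],[-91,310,0,0,0,-68],[-102,339,0,0,0,-77],[-102,339,0,0,0,-77],[-102,339,0,0,0,-77]]]' -1
python3 - <<'E'
from h import *
snap("wrist","w7");snap("scene","c7");print(get_obs()["tool_pos"])
for n in("w7","c7"):
    Q=cloud(load(n));m=(Q[...,2]>.038)&(Q[...,2]<.052)&(abs(Q[...,0]-.448)<.08)&(abs(Q[...,1]-.154)<.08);k=Q[m]
    print(n,len(k),cv2.minAreaRect((k[:,:2]*1000).astype(np.float32)) if len(k)>5 else "")
for n in("side0","c7"):
  Q=cloud(load(n));m=(abs(Q[...,0]-.639)<.045)&(Q[...,2]>.015)&(Q[...,2]<.11)
  for y in(-.06,-.03,0,.03,.06,.09,.12,.145):
    k=Q[m&(abs(Q[...,1]-y)<.015)]
    print(n,y,len(k),"top",np.percentile(k[:,2]-.2669*(k[:,1]-y),[50,90,97]).round(4) if len(k) else "")
Q=cloud(load("c7"));
for y in(-.05,0,.1): 
    q=Q[(abs(Q[...,1]-y)<.01)&(abs(Q[...,0]-.64)<.08)]; k=q[q[:,2]>.022+.2669*(y+.093)+.015]; print(y,np.percentile(k[:,0],[3,97]).round(3))
E
```

```text
clock: 22.88
tool_pos: [0.4493, 0.1525, 0.1518]
orientation: [-180.0, -0.0, -166.9]
force: [0.5, 0.3, 0.5]
opening: 0.0876
[0.44935308 0.15213393 0.15169086]
w7 7890 ((446.9793395996094, 153.59429931640625), (62.252925872802734, 96.09950256347656), 12.152003288269043)
c7 544 ((447.099365234375, 154.54969787597656), (67.71468353271484, 94.34394836425781), 10.77767562866211)
side0 -0.06 43 top [0.0283 0.0306 0.0326]
side0 -0.03 260 top [0.0334 0.0378 0.0395]
side0 0 175 top [0.0416 0.0465 0.0493]
side0 0.03 218 top [0.0497 0.0537 0.0551]
side0 0.06 187 top [0.0577 0.0622 0.0647]
side0 0.09 175 top [0.0662 0.0701 0.0715]
side0 0.12 190 top [0.0736 0.0777 0.0789]
side0 0.145 195 top [0.0806 0.0843 0.0852]
c7 -0.06 232 top [0.0276 0.0314 0.0328]
c7 -0.03 220 top [0.0371 0.0403 0.0413]
c7 0 254 top [0.0432 0.0478 0.0488]
c7 0.03 251 top [0.0533 0.0562 0.0573]
c7 0.06 261 top [0.0588 0.0635 0.0651]
c7 0.09 281 top [0.0691 0.072  0.0735]
c7 0.12 283 top [0.0749 0.0794 0.0809]
c7 0.145 289 top [0.0835 0.0864 0.0878]
-0.05 [0.577 0.697]
0 [0.578 0.698]
0.1 [0.578 0.7  ]
```

View pics/w7.png

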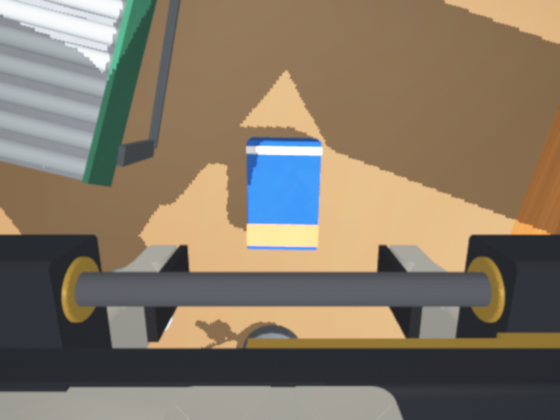

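The blue carton at (284,193) is square to the jaws. I'll descend and grip it.

```bash
python3 -m pendant '[[[-2,2,-60,0,0,0],[-2,2,-115,0,0,0],[-2,2,-160,0,0,0],[-2,2,-178,0,0,0],[-2,2,-183,0,0,0],[-2,2,-183,0,0,0]]]'
python3 -m pendant '[[[0,0,0,0,0,0],[0,0,0,0,0,0],[0,0,0,0,0,0],[0,0,0,0,0,0],[0,0,0,0,0,0]]]' 1
python3 -m pendant '[[[0,0,20,0,0,0],[0,0,60,0,0,0],[0,0,120,0,0,0],[0,0,180,0,0,0],[0,0,205,0,0,0],[0,0,205,0,0,0]]]'
```

```text
clock: 23.72
tool_pos: [0.4475, 0.1547, -0.031]
orientation: [-180.0, 0.0, -167.0]
force: [0.1, 0.4, 1.0]
opening: 0.0871
clock: 24.35
tool_pos: [0.4475, 0.1555, -0.0306]
orientation: [180.0, 0.1, -167.0]
force: [-0.1, 0.1, 6.5]
opening: 0.0622
clock: 25.1
tool_pos: [0.4475, 0.1556, 0.1753]
orientation: [179.9, 0.2, -167.0]
force: [-0.4, -0.1, -3.4]
opening: 0.062
```

```bash
python3 -m pendant '[[[25,-20,0,0,0,10],[50,-40,0,0,0,20],[75,-60,0,0,0,30],[100,-80,0,0,0,40],[125,-100,0,0,0,50],[150,-120,0,0,0,60],[175,-140,0,0,0,69],[190,-148,0,0,0,77],[190,-148,0,0,0,77]]]'
python3 -m pendant '[[[0,0,0,5,0,0],[0,0,-25,10,0,0],[0,0,-50,14.9,0,0],[0,0,-75,14.9,0,0],[0,0,-84,14.9,0,0],[0,0,-84,14.9,0,0],[0,0,-84,14.9,0,0]]]'
python3 - <<'E'
from h import *
o=get_obs();print(o["tool_pos"],o["joint_pos"].round(1));snap("scene","c8");snap("side","s8")
cv2.imwrite("pics/m8.png",np.hstack([cv2.resize(cv2.imread("pics/c8.png")[150:290,210:390],(400,311)),cv2.resize(cv2.imread("pics/s8.png")[120:260,200:380],(400,311))]))
E
```

```text
clock: 26.22
tool_pos: [0.6362, 0.0062, 0.1704]
orientation: [179.7, -0.0, -90.1]
force: [0.4, 0.7, -3.4]
opening: 0.0615
clock: 27.1
tool_pos: [0.6374, 0.0075, 0.0908]
orientation: [-179.9, 14.9, -90.0]
force: [-0.3, 0.2, -2.6]
opening: 0.062
[0.63740842 0.00754865 0.09076324] [  7.6  22.5  -4.5 -16.8 -61.9  90.2]
```

View pics/m8.png

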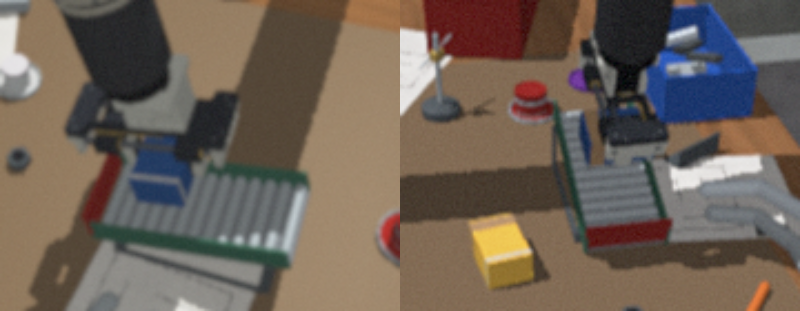

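The blue carton hangs square over the lane and parallel to its slope. I'll lower it along the slope normal.

```bash
python3 -m pendant '[[[1,8,-30,0,0,0],[1,13,-52,0,0,0],[1,16,-62,0,0,0],[1,17,-66,0,0,0],[1,17,-67,0,0,0],[1,17,-67,0,0,0]]]'
```

```text
clock: 27.95
tool_pos: [0.6385, 0.0239, 0.0236]
orientation: [-179.9, 14.9, -90.0]
force: [-0.0, -0.4, -1.5]
opening: 0.0618
```

```bash
python3 -m pendant '[[[0,0,0,0,0,0],[0,0,0,0,0,0],[0,0,0,0,0,0],[0,-5,19,0,0,0],[0,-10,39,0,0,0],[0,-20,77,0,0,0],[0,-31,116,0,0,0],[0,-31,135,0,0,0]]]' -1
python3 - <<'E'
from h import *
o=get_obs();print(o["tool_pos"],o["force"]);snap("side","s9");snap("scene","c9")
Q=cloud(load("s9"));m=(Q[...,0]>.59)&(Q[...,0]<.69)&(Q[...,1]>-.1)&(Q[...,1]<.1)&(Q[...,2]-.2669*(Q[...,1]+.093)-.022>.03)&(Q[...,2]<.12);q=Q[m];print(len(q),np.percentile(q,[3,50,97],0).round(3))
cv2.imwrite("pics/m9.png",np.hstack([cv2.resize(cv2.imread("pics/c9.png")[150:290,210:390],(400,311)),cv2.resize(cv2.imread("pics/s9.png")[120:260,200:380],(400,311))]))
E
```

```text
clock: 28.95
tool_pos: [0.6392, -0.0081, 0.1618]
orientation: [-179.7, 14.9, -90.0]
force: [0.3, 0.3, -0.1]
opening: 0.0874
[ 0.63923022 -0.00806111  0.16180022] [ 0.33371825  0.32833003 -0.13601854]
612 [[ 0.591 -0.099  0.056]
 [ 0.637 -0.06   0.075]
 [ 0.683 -0.023  0.085]]
```

View pics/m9.png

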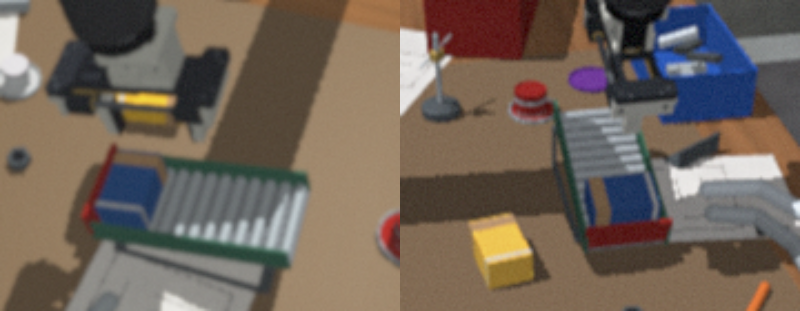

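The blue carton lies across the lane at the stop. The lone yellow carton under the former red-tin stack, at (502,252) in the crop, is the one to take now.

```bash
python3 -m pendant '[[[-10,0,0,-5,0,0],[-30,-10,0,-10,0,0],[-60,-22,0,-14.9,0,0],[-60,-22,0,-14.9,0,0]]]'
python3 -m pendant '[[[-15,-6,0,0,0,-10],[-30,-12,0,0,0,-20],[-45,-18,0,0,0,-30],[-60,-24,0,0,0,-40],[-75,-30,0,0,0,-50],[-95,-37,0,0,0,-60],[-110,-44,0,0,0,-70],[-119,-49,0,0,0,-81],[-119,-49,0,0,0,-81],[-119,-49,0,0,0,-81]]]'
python3 - <<'E'
from h import *
snap("wrist","w10");snap("scene","c10");o=get_obs();print(o["tool_pos"],o["orientation"])
for n in("w10","c10"):
    Q=cloud(load(n));m=(Q[...,2]>.038)&(Q[...,2]<.052)&(abs(Q[...,0]-.46)<.08)&(abs(Q[...,1]+.08)<.08);k=Q[m]
    print(n,len(k),cv2.minAreaRect((k[:,:2]*1000).astype(np.float32)) if len(k)>5 else "")
Q=cloud(load("c10"))
for x in(.61,.64,.67):
    m=(abs(Q[...,0]-x)<.006)&(Q[...,1]>-.12)&(Q[...,1]<.03);q=Q[m];q=q[np.argsort(q[:,1])];print(x,(q[::2,1:]*1000).round(0).astype(int).tolist())
E
```

```text
clock: 29.55
tool_pos: [0.5752, -0.0283, 0.1567]
orientation: [179.8, -0.1, -89.9]
force: [0.4, -0.4, 0.2]
opening: 0.0874
clock: 30.8
tool_pos: [0.4595, -0.0778, 0.1576]
orientation: [180.0, -0.0, -170.8]
force: [0.0, -0.2, 0.8]
opening: 0.0879
[ 0.45945447 -0.07778999  0.15757439] [ 1.79990620e+02 -1.44420524e-02 -1.70841343e+02]
w10 7685 ((459.8984375, -79.35955810546875), (62.66946792602539, 96.03424835205078), 8.759819984436035)
c10 512 ((460.6795654296875, -77.97274780273438), (66.6850357055664, 95.85193634033203), 8.759869575500488)
0.61 [[-118, 1], [-117, 2], [-101, 59], [-97, 65], [-95, 69], [-94, 70], [-91, 67], [-89, 70], [-87, 71], [-86, 68], [-84, 71], [-82, 72], [-80, 72], [-78, 72], [-76, 72], [-74, 73], [-72, 74], [-70, 75], [-68, 74], [-66, 76], [-65, 75], [-63, 75], [-62, 77], [-61, 76], [-59, 78], [-57, 81], [-56, 77], [-53, 78], [-51, 82], [-50, 81], [-48, 81], [-47, 81], [-46, 83], [-45, 79], [-44, 80], [-42, 83], [-41, 83], [-39, 80], [-38, 84], [-36, 81], [-35, 75], [-35, 79], [-34, 72], [-32, 62], [-32, 70], [-31, 63], [-30, 56], [-29, 59], [-28, 45], [-28, 23
[... 1563 characters left out ...]
 76], [-67, 76], [-65, 77], [-64, 77], [-62, 78], [-61, 78], [-59, 78], [-57, 77], [-55, 80], [-53, 80], [-52, 80], [-52, 80], [-50, 80], [-47, 84], [-46, 85], [-45, 83], [-44, 84], [-42, 84], [-41, 85], [-39, 83], [-38, 78], [-37, 82], [-35, 71], [-35, 69], [-34, 64], [-33, 63], [-32, 58], [-31, 56], [-30, 50], [-29, 53], [-28, 23], [-28, 42], [-27, 42], [-23, 39], [-21, 36], [-19, 40], [-17, 41], [-17, 38], [-15, 41], [-13, 40], [-12, 43], [-11, 39], [-10, 29], [-9, 32], [-8, 30], [-4, 45], [-2, 49], [-2, 46], [1, 51], [3, 46], [4, 47], [6, 49], [7, 43], [8, 43], [9, 36], [11, 35], [13, 38], [16, 50], [17, 50], [20, 56], [21, 49], [23, 52], [24, 51], [25, 51], [27, 48], [28, 49], [29, 47]]
```

The blue carton is flush and square against the stop, with its upper face at y -0.038 all across. Picking the yellow one.

```bash
python3 -m pendant '[[[0,-1,-60,0,0,0],[0,-1,-115,0,0,0],[0,-1,-165,0,0,0],[0,-1,-183,0,0,0],[0,-1,-188,0,0,0],[0,-1,-188,0,0,0]]]'
python3 -m pendant '[[[0,0,0,0,0,0],[0,0,0,0,0,0],[0,0,0,0,0,0],[0,0,0,0,0,0],[0,0,0,0,0,0]]]' 1
python3 -m pendant '[[[0,0,20,0,0,0],[0,0,60,0,0,0],[0,0,120,0,0,0],[0,0,180,0,0,0],[0,0,205,0,0,0],[0,0,205,0,0,0]]]'
python3 -m pendant '[[[25,19,0,0,0,10],[50,37,0,0,0,20],[75,55,0,0,0,30],[100,75,0,0,0,40],[125,92,0,0,0,50],[145,110,0,0,0,60],[165,125,0,0,0,71],[178,133,0,0,0,81],[178,133,0,0,0,81],[178,133,0,0,0,81]]]'
```

```text
clock: 31.65
tool_pos: [0.4595, -0.0789, -0.03]
orientation: [-180.0, 0.0, -170.9]
force: [0.1, -0.5, -0.3]
opening: 0.0875
clock: 32.28
tool_pos: [0.4599, -0.0788, -0.0295]
orientation: [-180.0, 0.1, -171.0]
force: [-1.2, 0.6, 6.4]
opening: 0.0618
clock: 33.02
tool_pos: [0.4598, -0.0788, 0.1765]
orientation: [180.0, 0.2, -171.0]
force: [0.8, 0.1, -2.2]
opening: 0.0616
clock: 34.28
tool_pos: [0.6358, 0.0536, 0.1732]
orientation: [179.8, -0.0, -90.2]
force: [-0.4, 0.3, -1.4]
opening: 0.0619
```

```bash
python3 -m pendant '[[[0,0,0,5,0,0],[0,0,-25,10,0,0],[0,0,-50,14.9,0,0],[0,0,-70,14.9,0,0],[0,0,-70,14.9,0,0],[0,0,-70,14.9,0,0],[0,0,-70,14.9,0,0]]]'
python3 -m pendant '[[[0,8,-30,0,0,0],[0,14,-52,0,0,0],[0,17,-62,0,0,0],[0,18,-66,0,0,0],[0,18,-67,0,0,0],[0,18,-67,0,0,0]]]'
```

```text
clock: 35.15
tool_pos: [0.6375, 0.0547, 0.106]
orientation: [-179.9, 14.9, -89.9]
force: [-0.3, 0.2, -1.8]
opening: 0.0619
clock: 35.9
tool_pos: [0.6375, 0.0719, 0.0386]
orientation: [-179.9, 14.9, -90.0]
force: [0.4, 0.3, -1.8]
opening: 0.0617
```

```bash
python3 -m pendant '[[[0,0,0,0,0,0],[0,0,0,0,0,0],[0,0,0,0,0,0],[0,-5,19,0,0,0],[0,-10,39,0,0,0],[0,-20,77,0,0,0],[0,-31,116,0,0,0],[0,-31,160,0,0,0],[0,40,160,0,0,0],[0,100,160,0,0,0]]]' -1
python3 -m pendant '[[[0,0,0,0,0,0],[0,0,0,0,0,0],[0,0,0,0,0,0],[0,0,0,0,0,0]]]'
python3 - <<'E'
from h import *
o=get_obs();print(o["tool_pos"],o["force"]);snap("side","s11");snap("scene","c11")
Q=cloud(load("c11"))
for x in(.61,.64,.67):
    m=(abs(Q[...,0]-x)<.006)&(Q[...,1]>-.12)&(Q[...,1]<.06);q=Q[m];q=q[q[:,2]-.2669*(q[:,1]+.093)-.022>.035];q=q[np.argsort(q[:,1])];print(x,(q[::4,1:]*1000).round(0).astype(int).tolist())
for n,x,y,z in(("c11",.571,.316,.043),("s11",.58,-.352,.043),("s11",.478,-.285,.043),("c11",.422,.345,.1)):
    Q=cloud(load(n));h=(Q[...,2]>z-.008)&(Q[...,2]<z+.008+(z>.09)*.04)&(abs(Q[...,1]-y)<.045)&(abs(Q[...,0]-x)<.045)
    k=Q[h]; print(n,len(k),np.percentile(k,2,0).round(3),np.percentile(k,98,0).round(3))
cv2.imwrite("pics/m11.png",np.hstack([cv2.resize(cv2.imread("pics/c11.png")[130:290,160:430],(400,237)),cv2.resize(cv2.imread("pics/s11.png")[100:320,190:370],(400,489))[:237*2]]) if 0 else np.hstack([cv2.resize(cv2.imread("pics/c11.png")[120:300,180:430],(450,324)),cv2.resize(cv2.imread("pics/s11.png")[120:320,190:370],(292,324))]))
E
```

```text
clock: 37.15
tool_pos: [0.6377, 0.1663, 0.2006]
orientation: [-179.8, 15.0, -90.1]
force: [0.6, 0.1, -0.6]
opening: 0.0873
clock: 37.65
tool_pos: [0.6372, 0.1648, 0.198]
orientation: [-180.0, 14.9, -90.1]
force: [-0.4, -0.5, 0.4]
opening: 0.0878
[0.63720767 0.16479257 0.19802082] [-0.38600344 -0.47493645  0.43212781]
0.61 [[-101, 59], [-96, 69], [-92, 70], [-88, 69], [-84, 71], [-81, 72], [-77, 72], [-73, 74], [-69, 76], [-66, 77], [-63, 79], [-61, 75], [-56, 75], [-53, 78], [-50, 81], [-47, 83], [-44, 78], [-41, 84], [-38, 83], [-35, 84], [-30, 85], [-26, 88], [-23, 85], [-20, 88], [-17, 87], [-14, 92], [-11, 91], [-8, 93], [-4, 92], [0, 96], [3, 97], [4, 96], [6, 95], [8, 95], [9, 95], [11, 654], [12, 656], [13, 656], [14, 656], [15, 656], [17, 96], [18, 659], [19, 658], [21, 660], [22, 98], [23, 661], [24, 94], [25, 90], [27, 662], [29, 663], [32, 663], [33, 663], [35, 664], [36, 664], [38, 664], [39, 665], [40, 318], [41, 665], [42, 666], [43, 665], [44, 320], [45, 665], [46, 320], [47, 667], [48, 668], [49, 668], [50, 322], [51, 668], [52, 669], [53, 668], [54, 325], [55, 324], 
[... 2660 characters left out ...]
, [49, 665], [49, 321], [50, 296], [50, 665], [50, 518], [50, 496], [51, 494], [51, 506], [51, 312], [51, 303], [52, 665], [52, 517], [53, 668], [53, 508], [53, 667], [53, 503], [53, 323], [54, 489], [54, 309], [54, 325], [55, 523], [55, 293], [55, 324], [55, 322], [55, 299], [56, 668], [56, 508], [56, 667], [56, 486], [57, 666], [57, 473], [57, 325], [57, 669], [58, 511], [58, 289], [58, 284], [58, 316], [58, 492], [59, 302], [59, 669], [59, 285], [59, 300], [59, 460], [60, 510], [60, 508]]
c11 293 [0.544 0.292 0.036] [0.595 0.342 0.049]
s11 314 [ 0.553 -0.379  0.037] [ 0.604 -0.327  0.045]
s11 151 [ 0.46  -0.303  0.036] [ 0.496 -0.267  0.046]
c11 102 [0.395 0.324 0.095] [0.441 0.376 0.145]
```

View pics/m11.png

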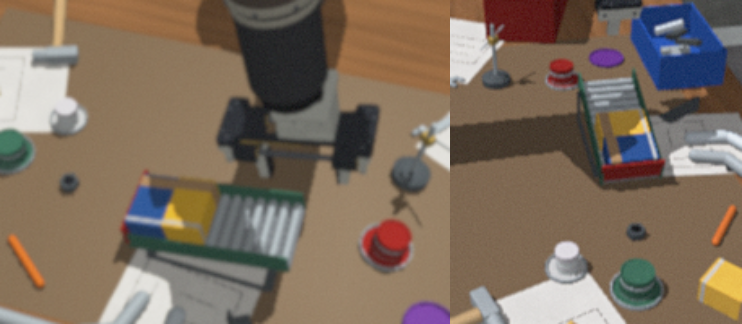

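```bash
python3 -c "
from plant import *
o=get_obs();print(o['force'],abs(o['qvel']).max(),o['opening']);print(close_job())"
```

```text
[ 0.05722208 -0.0337035  -0.42814819] 0.30605944737833385 0.08753822053770872
the job is handed in; nothing more can be done
None
```

The job is done and handed in at about 38 s on the robot's clock. The hand-in gave no verdict.

- **Dishes:** the last views show the red tin, green tin and white-capped tub upright, each in the dish of its colour, 2 to 4 mm off the dish centre.
- **Lane:** the blue carton lies across it, flush and square against the red stop. The yellow carton is behind it with no visible gap; their combined top length measures about 121 mm along the level, against 120 mm expected for touching.
- **Gauge:** it is still standing, and its measured position has not changed.
- **Robot:** the gripper was open and clear of everything at hand-in.

**What failed or disagreed:** the first grip on the tub missed and closed on air above it, without touching anything. Both cameras showed the real fingertips about 40 mm above the reported TCP. I corrected the height by that amount, and every later grasp and placing worked.

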